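# Show where the stray castor belongs

## Task

One castor was left out on the bench, wheel up, and belongs in the pine sorting tray. Show a helper where it goes without touching anything: point straight down at the castor's wheel with the fingertips a few centimetres above it and hold still for about two seconds, then lift well clear, point the same way at the middle of the one empty compartment that is large enough for it, with the fingertips just above the tray's rim, and hold still for about two seconds. Point down at nothing else in the tray on the way, and finish with the hand raised well clear (tool point at least 25 cm above the bench).

Things in the scene. Friction and masses are not known exactly. Their poses are not given: they have to be found in the camera images.
- castor: the stray castor, loose on the bench among other things, standing wheel up on its square steel plate 80 x 80 x 4 mm; black rubber wheel 50 mm across and 26 mm wide in a steel fork; 71 mm high over all. Origin: centre of the plate's underside, on the bench; z up.
- castor_top (a point): the highest point of the castor's wheel, straight above the plate's centre, 71 mm above the bench.
- tray: fixed pine tray, 188 (x) by 318 mm (y), rim 50 mm above the bench, floor 5 mm, walls 6 mm. Far row (+x): three compartments 98 mm square, centres at x 39, y -104, 0, 104 mm; near row: four, 72 mm square, at x -52, y -117, -39, 39, 117 mm. One of each size is empty, the rest hold one part each, none more than 5 mm above the rim. Origin: centre of its underside.
- large_empty: the bare floor of the empty large compartment (98 x 98 mm, the castor's plate fits). Origin: its centre, 5 mm above the bench, 45 mm below the rim.
- small_empty: the bare floor of the empty small compartment (72 x 72 mm, too small for the castor's plate). Origin: its centre, 5 mm above the bench.
- bracket: steel angle bracket, 60 x 40 mm foot, 50 mm high, loose in a large compartment. Origin: centre of its foot's underside.
- foot: turned wooden furniture foot, 72 mm across, 42 mm high, loose in a large compartment. Origin: centre of its underside.
- nut: steel hexagon nut, 42 mm across corners, 19 mm high, in a small compartment. Origin: centre of its underside.
- knob: small turned wooden knob, 36 mm across, 34 mm high, in a small compartment. Origin: centre of its underside.
- cap: black square tube cap, 40 x 40 mm, 28 mm high, in a small compartment. Origin: centre of its underside.
- jar: closed glass jar, 68 mm across, 85 mm high, standing on the bench. Origin: centre of its underside.
- tape: tape measure in a grey case 70 x 36 mm, 66 mm high, on the bench. Origin: centre of its underside.
- sander: cork sanding block with a wooden grip, 90 x 55 mm, 38 mm high, on the bench. Origin: centre of its underside.
Mind the look-alikes: they are no part of the job. Leave any pink or turquoise look-alike of the castor alone.

How it is judged:
By the outcome, as a careful person would: the job done as asked, in the order asked, and still so for the second after the job is handed in, with the robot touching nothing.
It also fails if it takes over 51 s, if anything falls off the work surface, if the arm or the gripper's body presses on something with over 40 N, if the wrist force passes 120 N, or if a joint passes its speed limit or range.

## Robot

A 6-joint arm with a two-finger parallel gripper is mounted at the origin on the work surface. World frame = base frame: x ahead of the robot, y to its left, z up, the work surface at z = 0. Lengths are in m, angles in rad, forces in N, time in s.
With the tool pointing down it reaches from about 0.35 to 0.975 m from the base axis. Payload 7.1 kg.
Tool frame: the origin (TCP) lies between the finger pads, 19 mm behind the fingertips; this is the grasp point; z points along the fingers, y is the line along which they close (so a half turn about z gives the same grasp; the last joint's range is limited). The gripper opens to 88 mm and grips with 3 to 60 N. Pads are 20 mm wide; open, the fingers measure 115 mm over their backs; the gripper's body (75 mm by 178 mm) begins 61 mm behind the grasp point.
Start: joints at [-1.263, 0.423, 1.63, -0, 1.089, -0.019], TCP at [0.201, -0.592, 0.241] pointing down, gripper open.
Joint ranges: [-3, 3], [-0.9, 2.11], [0.09, 2.58], [-1.31, 4.45], [0.11, 2.69], [-2.54, 2.54]. Speed limits (rad/s): [2.39, 2.39, 3.01, 3.14, 3.14, 3.14].

## Interface

Orientations are given as a unit quaternion [w, x, y, z].
In Python, from station import move_pose, movel, movej, command_gripper, wait, inverse_kinematics, read_camera, camera_info, MotionError, job_done, get_time, get_joint_pos, get_qvel, get_effort, get_tcp_pos, get_ee_rot, get_ft_force, get_ft_torque, get_grip_width, get_finger_force gives the robot as it stands. Calls block until the motion is done:
- move_pose(position, orientation): joint-space move of the TCP to a pose.
- movel(position, frame=None, v=0.15, until_force=None): straight line of the TCP; frame=None keeps the orientation; v is the mean speed in m/s. With until_force (N) it stops when the force on the tool has changed by that much, and returns True; else False.
- movej(angles): joint-space move.
- command_gripper(opening): opening from 0.0 (shut) to 1.0 (fully open); the grip force is fixed at half the most; returns when the fingers have stopped.
- wait(seconds).
- inverse_kinematics(position, orientation): joint angles nearest the present ones, or None.
- read_camera(name): name is "side" or "top"; returns the picture (384x512x3 uint8, red, green, blue); there is no depth.
- camera_info(name): a dict with "intrinsics" (3x3 intrinsics, pixels), "dist" ([k1, k2, p1, p2, k3] as OpenCV has them; the pictures are not rectified), "T" (4x4, takes a point from camera to world coordinates). Camera axes: x right, y up, looking along -z (the intrinsics and any distortion apply to the point x, -y, -z); pixel columns grow to the right and rows downward; lengths in m; the calibration is good to about 2 mm. A picture is of the moment at which its call begins. camera_info takes no time and is no camera call.
A pose or a line that the arm cannot do raises MotionError and nothing moves.
- job_done(): hands the job in; it is judged then, once.
Readings, each from a call of its own:
- get_time(): time.
- get_joint_pos(): joint angles.
- get_qvel(): joint speeds.
- get_effort(): joint torques, N m.
- get_tcp_pos(): TCP position.
- get_ee_rot(): TCP orientation.
- get_ft_force(): force on the tool from outside, world axes, zero at the start.
- get_ft_torque(): the same for the moment, N m.
- get_grip_width(): opening from 0.0 (shut) to 1.0 (fully open).
- get_finger_force(): force on a finger pad.
Only numpy, scipy, OpenCV 4.12 (cv2) and the standard library are available. Lean on these libraries where they do the work, as an engineer would, in place of code of your own. Each camera call takes 0.05 s, during which the arm holds its last target. There are 200 camera calls.

## Working session

There is one attempt and no reset: what is moved stays moved. The work goes in short steps, each a Python script; the robot and the scene stay as the last script left them, time stands still between calls to the robot, and variables do not carry over. Pictures are saved under pics/ and viewed, at most 10 in all, crops included, and the job is handed in when it is done.

```bash
mkdir -p pics; python3 - <<'E'
from station import *
import cv2,numpy as np
for n in("top","side"):
    im=read_camera(n); cv2.imwrite(f"pics/{n}.png",cv2.resize(im[:,:,::-1],(800,600),interpolation=cv2.INTER_CUBIC)); np.save(f"{n}.npy",im)
    c=camera_info(n); print(n,np.round(c["intrinsics"],1).tolist(),c["dist"],np.round(c["T"],3).tolist())
print(get_tcp_pos(),get_ee_rot(),get_time())
E
```

```text
top [[391.6, 0.0, 250.3], [0.0, 391.6, 191.8], [0.0, 0.0, 1.0]] [0.01132134 0.         0.         0.         0.        ] [[-0.024, 0.984, -0.176, 0.255], [-1.0, -0.025, -0.001, -0.096], [-0.005, 0.176, 0.984, 1.236], [0.0, 0.0, 0.0, 1.0]]
side [[472.3, 0.0, 252.8], [0.0, 472.3, 188.8], [0.0, 0.0, 1.0]] [-0.11606802  0.          0.          0.          0.        ] [[-0.92, 0.298, -0.253, 0.089], [-0.391, -0.693, 0.605, 0.777], [0.005, 0.656, 0.755, 1.16], [0.0, 0.0, 0.0, 1.0]]
[ 0.20051111 -0.59148043  0.24068983] [-6.66222466e-04  9.86679034e-01  1.62677685e-01 -1.03229851e-04] 0.1
```

View pics/top.png

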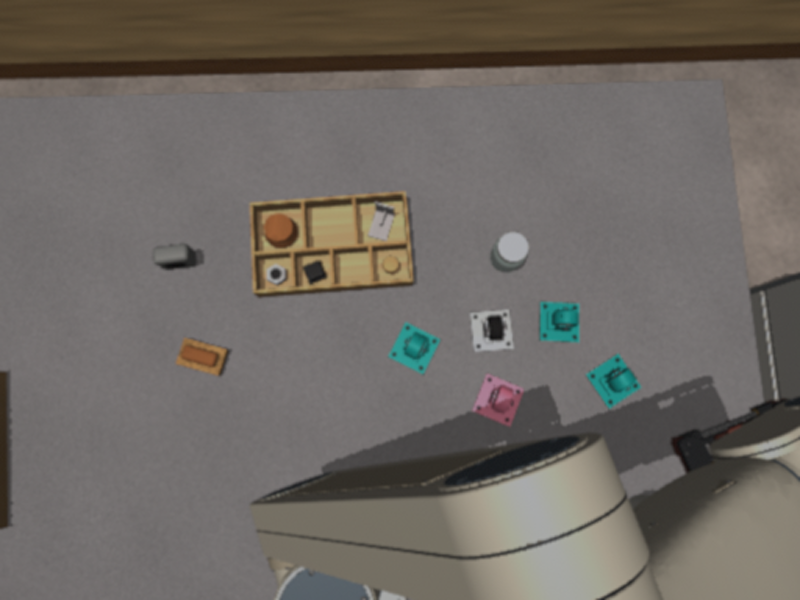

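View pics/side.png

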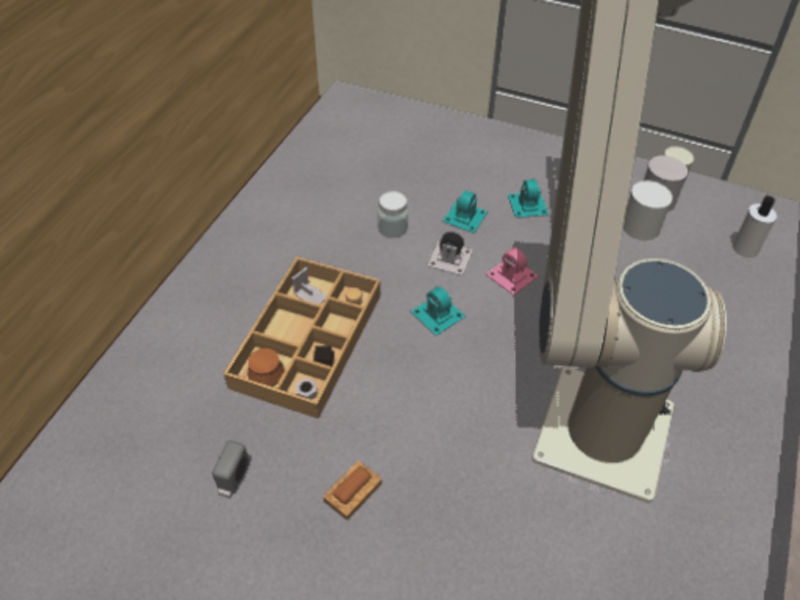

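Top view (800x600 pixels): the castor candidates are the steel plate with black wheel at (492,330), turquoise ones at (414,347), (560,321) and (614,381), and a pink one at (498,400). The description gives the steel and black one. In the tray, the middle large compartment at (331,225) and a small one at (353,266) are empty. The side view agrees: castor at (452,250), empty large compartment at (290,325).

```bash
cat > h.py <<'E'
import cv2,numpy as np
from station import camera_info
def ray(n,uv):
    c=camera_info(n); T=np.array(c["T"])
    p=cv2.undistortPoints(np.array(uv,float).reshape(-1,1,2),np.array(c["intrinsics"]),np.array(c["dist"])).reshape(-1,2)
    d=np.c_[p[:,0],-p[:,1],-np.ones(len(p))]@T[:3,:3].T
    return T[:3,3],d
def plane(n,uv,z):
    o,d=ray(n,uv); return o+d*((z-o[2])/d[:,2])[:,None]
def blob(mask,box):
    x0,y0,x1,y1=[int(v*.64) for v in box]; m=np.zeros_like(mask); m[y0:y1,x0:x1]=mask[y0:y1,x0:x1]
    cs=cv2.findContours(m,cv2.RETR_EXTERNAL,cv2.CHAIN_APPROX_NONE)[0]
    return max(cs,key=cv2.contourArea)
E
python3 - <<'E'
from h import *
out=[]
for n,cb,tb in(("top",(462,300,522,360),(235,180,425,305)),("side",(420,225,480,277),(215,245,390,425))):
    im=np.load(n+".npy"); h=cv2.cvtColor(im,cv2.COLOR_RGB2HSV)
    white=((h[...,1]<40)&(h[...,2]>135)).astype(np.uint8)*255
    dark=((h[...,2]<55)).astype(np.uint8)*255
    wood=((h[...,1]>70)&(h[...,0]<28)).astype(np.uint8)*255
    c=blob(white,cb); r=cv2.boxPoints(cv2.minAreaRect(cv2.convexHull(c)))
    q=cv2.approxPolyDP(cv2.convexHull(c),3,True).reshape(-1,2)
    w=plane(n,r,.004); print(n,"plate",np.round(w,3).tolist(),w.mean(0).round(3),"sides",np.linalg.norm(w-np.roll(w,1,0),axis=1).round(3))
    b=blob(dark,cb); m=cv2.moments(b); print(" wheel px",m['m10']/m['m00'],m['m01']/m['m00'],cv2.boundingRect(b), plane(n,[[m['m10']/m['m00'],m['m01']/m['m00']]],.055).round(3))
    t=blob(wood,tb)
    # bare-floor compartment: outline quad of tray in the rim plane
    P=plane(n,cv2.convexHull(t).reshape(-1,2),.05)[:,:2].astype(np.float32)
    R=cv2.minAreaRect(P); print(" tray",np.round(R[0],3),np.round(R[1],3),round(R[2],1))
    v=im[:,:,::-1].copy()
    cv2.drawContours(v,[c],-1,(0,0,255),1);cv2.drawContours(v,[b],-1,(255,0,0),1);cv2.drawContours(v,[t],-1,(0,255,0),1)
    a=(150,100,350,240) if n=="top" else (130,120,330,275)
    out.append(cv2.resize(v[a[1]:a[3],a[0]:a[2]],(700,298 if 0 else 290)))
cv2.imwrite("pics/crop.png",np.vstack(out))
E
```

```text
top plate [[0.446, -0.253, 0.004], [0.451, -0.336, 0.004], [0.369, -0.338, 0.004], [0.364, -0.257, 0.004]] [ 0.408 -0.296  0.004] sides [0.082 0.083 0.082 0.082]
 wheel px 316.93956043956047 209.53846153846155 (313, 203, 9, 14) [[ 0.406 -0.296  0.055]]
 tray [0.587 0.024] [0.195 0.319] 2.9
side plate [[0.51, -0.366, 0.004], [0.386, -0.419, 0.004], [0.337, -0.273, 0.004], [0.453, -0.223, 0.004]] [ 0.422 -0.32   0.004] sides [0.154 0.135 0.155 0.127]
 wheel px 289.70737913486005 153.47837150127225 (282, 149, 14, 13) [[ 0.408 -0.301  0.055]]
 tray [0.586 0.034] [0.201 0.344] 3.0
```

View pics/crop.png

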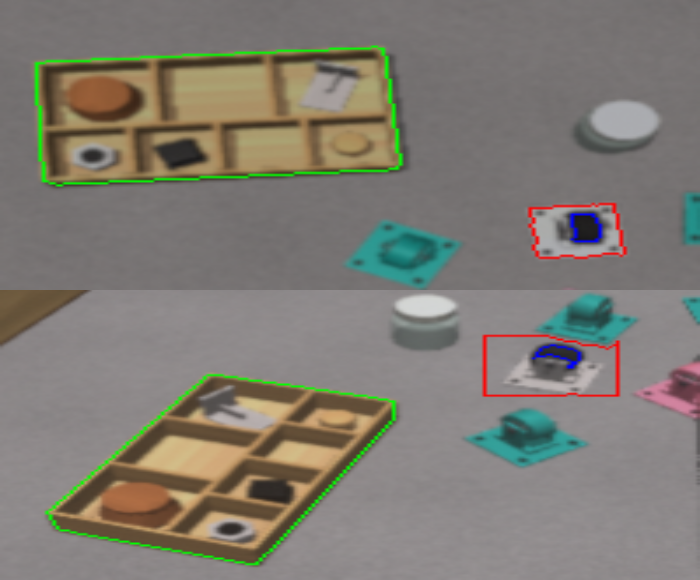

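```bash
python3 - <<'E'
from h import *
from station import inverse_kinematics,get_ee_rot
a=np.radians(2.9); R=np.array([[np.cos(a),-np.sin(a)],[np.sin(a),np.cos(a)]]); t=np.array([.5905,.024])
L=t+R@[.039,0]; print("large_empty",L)
out=[]
for n in("top","side"):
    c=camera_info(n); T=np.linalg.inv(np.array(c["T"]))
    def proj(P):
        q=(np.array(P)@T[:3,:3].T+T[:3,3])*[1,-1,-1]
        return cv2.projectPoints(q,np.zeros(3),np.zeros(3),np.array(c["intrinsics"]),np.array(c["dist"]))[0].reshape(-1,2)
    s=4; A=(150,110,345,235) if n=="top" else (135,130,330,275)
    v=cv2.resize(np.load(n+".npy")[A[1]:A[3],A[0]:A[2],::-1],None,fx=s,fy=s,interpolation=cv2.INTER_CUBIC)
    def draw(P,col): cv2.polylines(v,[np.int32((proj(P)+.5-A[:2])*s)],True,col,1)
    sq=lambda cx,cy,hx,hy,z:[[*(t+R@[cx+i*hx,cy+j*hy]),z] for i,j in((1,1),(1,-1),(-1,-1),(-1,1))]
    draw(sq(0,0,.094,.159,.05),(0,255,0)); draw(sq(.039,0,.049,.049,.05),(0,0,255)); draw(sq(.039,0,.049,.049,.005),(255,0,255))
    k=proj([[*L,.005],[.407,-.297,.071]])
    for p in k: cv2.circle(v,np.int32((p+.5-A[:2])*s).tolist(),3,(255,0,0),-1)
    out.append(v[:,:780])
v=np.vstack(out); f=590/v.shape[0]; cv2.imwrite("pics/ov.png",cv2.resize(v,None,fx=f,fy=f,interpolation=cv2.INTER_AREA))
for p in([.407,-.297,.125],[.407,-.297,.32],[*L,.32],[*L,.089]): print(inverse_kinematics(p,[0,1,0,0]))
E
```

```text
large_empty [0.62945005 0.02597312]
[-6.54022076e-01  4.25534617e-01  1.97234994e+00 -4.44089210e-16
  7.43708094e-01  9.16774251e-01]
[-6.54022076e-01  1.53089415e-01  1.81233505e+00 -4.44089210e-16
  1.17616818e+00  9.16774251e-01]
[ 2.23493655e-02  3.54986587e-01  1.54350642e+00 -4.44089210e-16
  1.24309965e+00  1.59314569e+00]
[ 2.23493655e-02  6.25970706e-01  1.69999822e+00 -4.44089210e-16
  8.15623723e-01  1.59314569e+00]
```

View pics/ov.png

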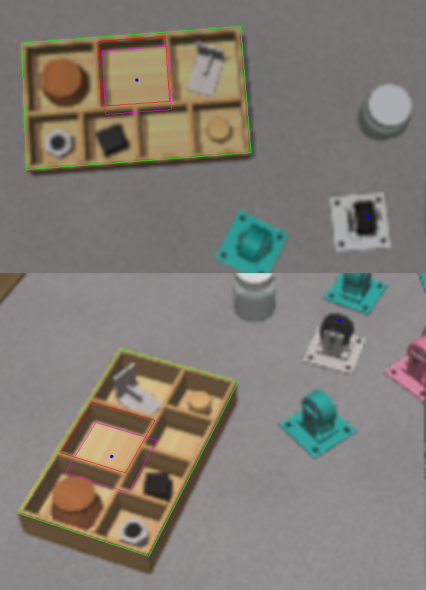

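The overlay matches in both views: the rim and compartment outlines line up, and the dots sit on the wheel's crown and mid-floor of the empty large compartment. Moving now.

```bash
python3 - <<'E'
from station import *
import cv2
D=[0,1,0,0]; L=[.6295,.026]; C=[.407,-.297]
p=get_tcp_pos(); movel([p[0],p[1],.32],v=.15); command_gripper(0.0)
move_pose([*C,.32],D); movel([*C,.125],v=.1); wait(2.6); print(get_time(),get_tcp_pos(),get_ft_force())
v=[read_camera("side")]
movel([*C,.32],v=.12); move_pose([*L,.32],D); movel([*L,.089],v=.1); wait(2.6); print(get_time(),get_tcp_pos(),get_ft_force())
v.append(read_camera("side"))
movel([*L,.34],v=.12); wait(.5); print(get_time(),get_tcp_pos(),abs(get_qvel()).max())
v.append(read_camera("side"))
cv2.imwrite("pics/run.png",cv2.resize(cv2.hconcat([i[90:280,100:360,::-1] for i in v]),(798,194)))
E
```

```text
8.1667 [ 0.40700988 -0.29700153  0.12500639] [-0.09451295  1.15162527  1.19913233]
16.5083 [0.62949253 0.02601025 0.08898768] [0.74353461 0.60559364 0.36519419]
19.3 [0.6294845  0.02600409 0.33997895] 0.0009452320393987224
```

View pics/run.png

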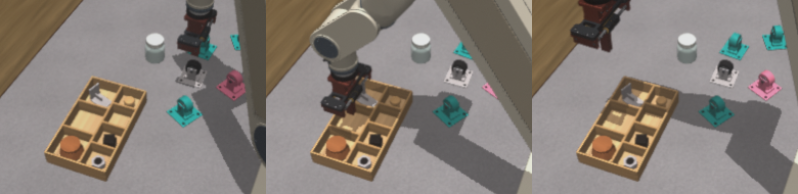

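The three frames show the closed fingers above the castor's wheel (190,60), then over the empty large compartment (350,110), then raised clear with nothing disturbed.

```bash
python3 -c "
from station import *
print(job_done())"
```

```text
the job is handed in; nothing more can be done
None
```

The job is handed in: the arm pointed at the steel castor's wheel and then at the middle (empty) large compartment for about 2.6 s each, touched nothing, and finished with the tool point 34 cm above the bench at 19.3 s.

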